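Close the jammed seed door of the cedar bird feeder against its hidden stop

ROBOT

A 6-joint arm with a two-finger parallel gripper is mounted at the origin on the work surface. World frame = base frame: x ahead of the robot, y to its left, z up, the work surface at z = 0. Lengths are in m, angles in rad, forces in N, time in s.
With the tool pointing down it reaches from about 0.275 to 0.875 m from the base axis. Payload 12.5 kg.
Tool frame: the origin (TCP) lies at the very end of the fingers, on their centre line; the grasp point (between the pads) lies 19 mm behind it; z points along the fingers, y is the direction in which the jaws open and shut (so a half turn about z gives the same grasp; the last joint's range is limited). The gripper opens to 85 mm and grips with 20 to 120 N. Pads are 22 mm wide; open, the fingers measure 114 mm over their backs; the gripper's body (76 mm by 85 mm) begins 54 mm behind the grasp point. The pads swing forward as they close: fully open they stand 13 mm farther back than shut.
Start: joints at [-1.387, 0.351, 1.652, -0, 1.139, -0.085], TCP at [0.146, -0.53, 0.231] pointing down, gripper open.
Joint ranges: [-2.75, 2.75], [-0.79, 2.1], [0.01, 2.65], [-1.57, 4.71], [0.07, 3.14], [-2.87, 2.87]. Speed limits (rad/s): [2.22, 2.22, 2.79, 3.14, 3.14, 3.14].

INTERFACE

Orientations are given as a rotation vector (axis times angle).
In Python, from rig import ctrl, cams, finder gives the robot as it stands.
- The arm moves only by the tool step_arm, never from a script. Its argument "rows" is a list of rows, each a list of 6 numbers: the shift along the tool's x, y, z in cm, then the turn, a rotation vector about the tool's x, y, z in degrees. In form: [[dx, dy, dz, ax, ay, az], ...]. A call has 1 to 5 rows; each row is the pose to reach, as a shift and turn from the pose commanded when the call began, along the tool's axes at that moment; what a row does not reach only later rows make up. A row lasts 1/12 s, in which the tool goes at most 41.7 mm and 7.16 degrees, less where a joint would pass 70% of its speed; a pose out of reach is approached as far as the arm can. A call with a gripper value outside its range is refused whole. "jaw" is the closure in counts, from 0 (fully open) to 255 (shut), set as the call begins (left out, the last holds). The fingers move at their own pace and stop on an object; "grip_force" is the grip in N (left out, the last holds). Time passes only in rows, so rows that repeat a pose let the fingers close. It gives the time, the measured TCP pose, the force and the opening at its end, in the units of the state.
- ctrl.get_state(): the state, without advancing time (a new reading comes with each control period).
- cams.get_image(name): name is "scene" or "side" or "wrist"; returns a dict with "image" (420x560x3 uint8, blue, green, red), "fx", "fy", "cx", "cy" (pixels), "world_to_cam" (4x4, takes a point from world to camera coordinates). Camera axes: x right, y down, z forward; pixel columns grow to the right and rows downward; lengths in m; the calibration is good to about 2 mm. The wrist camera is an equidistant fisheye: a pixel r from the principal point sees the ray r / f radians off the axis. A picture is of the moment at which its call begins. There is no depth.
- ctrl.finish_job(): hands the job in, once; it reports no verdict.
Trained networks look in the newest picture that a camera, given by its name, has taken for a name from the list of things; names that differ only in an ending like _2 or _b are one class to them, and where a whole thing is asked for, a point or a joint stands for the part that bears it (a point fixed in the world has none). Each returns a list of dicts, best first, with "conf" (0 to 1); they miss things now and then, are a little off and sometimes report something else, mostly with a low value. They report only what shows in the picture. A call takes as long as a camera call.
- finder.spot_in(camera, name): "at" ([x, y, z] in m, in world coordinates, good to about 4 mm: the middle of the surface that is visible of it).
- finder.regions_of(camera, name): "pixels" (420x560 bool, what is visible of it).
- finder.tip_of(camera, name): "at" ([x, y, z] in m, in world coordinates, good to about 4 mm: a listed point, or the origin of a listed thing).
The state is a dict: "t": time; "joints": joint angles; "qvel": joint speeds; "joint_efforts": joint torques, N m; "tool_pos": TCP position; "eef_rot": TCP orientation; "force": force on the tool from outside, world axes, zero at the start; "torque": the same for the moment, N m; "opening": finger opening in m.
Only numpy, scipy, OpenCV 4.12 (cv2) and the standard library are available. Lean on these libraries where they do the work, as an engineer would, in place of code of your own. Each camera call takes 0.05 s, during which the arm holds its last target. There are 200 camera calls.

TASK

Close the jammed door on top of the cedar bird feeder: push its green pull along the rail, away from the end it now stands at and towards the hooded end, until the door breaks free, then run it on slowly over the seed port. Stop it as soon as you feel the sprung end stop hidden in the rail: press the door lightly but surely onto the stop, do not ram it, then let go so that the door stays resting on the stop. Leave the saucer, the coaster, the squeezer and the pitcher alone.

Things in the scene. Friction and masses are not known exactly. Their poses are not given: they have to be found in the camera images.
- feeder: Cedar feeder, fixed on the round table: tray 220 x 380 mm, hopper 180 (x) x 340 (y) x 150 mm high. Origin: centre of its underside, z up. Its y axis is the rail; +y, towards the hooded end, is the way to push. The rails' lips reach 164.5 mm above the table, their inner edges 68 mm either side of the centre line.
- door: Pale wood door, 148 (x) x 150 (y) x 10 mm, about 0.12 kg, top face 160 mm above the table. Origin: centre of its underside; axes as the feeder's. Slides only along feeder y; starts at y = -75 mm there. After 1 to 6 mm of play it jams; it breaks free about 10 mm from its start, at 12 to 20 N (about what overloads the stop). From there on it runs with a drag of 3 to 4 N.
- pull (a point): Middle of the door's green pull, an upright tab at the door's middle: 45 mm wide (feeder x), 14 mm thick (feeder y), 35 mm high above the door's top face. The point is 177 mm above the table, 18 mm below the tab's top. Push its flat rear (-y) face with shut fingers from above, or pinch its 14 mm.
- hood (a point): Middle of the top of the cedar hood over the rail's end: 180 x 50 mm, 169.5 mm above the table, 145 mm along feeder y. The unseen end stop in the rail is met after 85 to 125 mm of door travel. It is sprung, 2.5 N per mm, felt on top of the drag. Press it with 4 to 10 N for 0.3 s; over 14 N overloads it. Once let go, the drag keeps the door pressed on it.
- port (a point): Centre of the seed port, a hole 90 mm (x) by 70 mm (y) in the feeder's top, 150 mm above the table, 35 mm along feeder y. Open at the start; the door covers it when on the stop.
- saucer: Terracotta saucer, 144 mm across, 24 mm high; origin at the centre of its underside. Leave alone.
- coaster: Blue hard silicone coaster, 96 mm across, 8 mm thick; origin at the centre of its underside. Leave alone.
- squeezer: Stainless citrus squeezer lying closed, about 215 mm long along its x, 55 mm high; origin under its bowl, arms towards its -x. Leave alone.
- pitcher: Small empty white ceramic pitcher, 80 mm across, 95 mm high, standing near the table's curved edge; origin at the centre of its underside. Leave alone.

How it is judged:
On the way, in this order (a step that is already met when the one before it is completed fails the run):
1. the door has broken free: it has moved more than 30 mm towards the hooded end and is not yet on the stop (y of door in the frame of feeder above -0.045 m and contact force between door and feeder below 0.5 N).
2. the door is pressed onto the hidden end stop with more than 3 N (contact force between door and feeder above 3 N), for 0.2 s.
At the end, for the whole second after the job is handed in: The door covers the seed port, at rest and let go, still resting on the hidden end stop with more than 0.8 N; the saucer, coaster, squeezer and pitcher stand within 20 mm of where they were (contact force between door and feeder above 0.8 N and y of door in the frame of feeder above 0.005 m and linear speed of door below 0.005 m/s and distance of each of saucer, coaster, squeezer, pitcher from where it was at the start of the episode below 0.02 m); the robot touches nothing.
It fails at once if the end stop is rammed: more than 14 N between door and stop (contact force between door and feeder above 14 N).
It fails at once if the door is flung along the rail (faster than 0.25 m/s) (linear speed of door above 0.25 m/s).
It fails at once if a bystander is knocked or shifted by more than 30 mm (distance of any of saucer, coaster, squeezer, pitcher from where it was at the start of the episode above 0.03 m).
It also fails if it takes over 48 s, if anything falls off the work surface, if the arm or the gripper's body presses on something with over 40 N, if the wrist force passes 120 N, or if a joint passes its speed limit or range.

## Working session

There is one attempt and no reset: what is moved stays moved. The work goes in short steps, Python scripts to look and compute and a tool call to move; the robot and the scene stay as the last step left them, time stands still between calls to the robot, and variables do not carry over. Pictures are saved under pics/ and viewed, about 8 in all and at most 12, crops included, and the job is handed in when it is done.

Besides the shell and the picture viewer there is one more tool, called after "Emit:" as a command line: name --pt "numbers of a row" for each row, then --argument value for the rest. step_arm: Moves the arm, as the interface text tells. Its arguments: {"type":"object","properties":{"rows":{"type":"array"},"jaw":{"type":"number"},"grip_force":{"type":"number"}},"required":["rows"]}

```bash
mkdir -p pics
cat > h.py <<'E'
import numpy as np,cv2
from rig import ctrl,cams,finder
from scipy.spatial.transform import Rotation as R
def best(c,n):
    r=finder.tip_of(c,n)
    return [(np.round(d['at'],4).tolist(),round(d['conf'],2)) for d in r[:2]]
E
python3 - <<'E'
from h import *
s=ctrl.get_state();print({k:np.round(v,3).tolist() for k,v in s.items()})
ims=[]
for c in("scene","side"):
    d=cams.get_image(c);cv2.imwrite(f'pics/{c}0.png',d['image'])
    for n in("feeder","door","pull","hood","port","saucer","coaster","squeezer","pitcher"):print(c,n,best(c,n))
E
```

```text
{'t': 0.0, 'joints': [-1.387, 0.351, 1.652, -0.0, 1.139, -0.085], 'qvel': [0.001, -0.002, -0.001, 0.001, 0.0, 0.002], 'joint_efforts': [0.003, -50.61, -29.14, 0.0, 0.005, -0.0], 'tool_pos': [0.146, -0.53, 0.231], 'eef_rot': [-3.112, -0.421, 0.0], 'force': [0.203, 0.273, -0.311], 'torque': [0.03, 0.051, -0.036], 'opening': 0.085}
scene feeder [([0.5101, 0.0224, 0.0034], 0.61)]
scene door [([0.537, -0.0494, 0.1466], 0.93)]
scene pull [([0.5442, -0.0462, 0.1797], 0.85)]
scene hood [([0.4521, 0.1489, 0.1649], 0.68)]
scene port [([0.4968, 0.0511, 0.1491], 0.87), ([0.5102, 0.0209, 0.0012], 0.64)]
scene saucer [([0.4606, 0.4378, -0.0004], 0.94)]
scene coaster [([0.6134, -0.4345, -0.0011], 0.74), ([0.6419, 0.3987, 0.0017], 0.62)]
scene squeezer [([0.32, -0.3664, -0.0012], 0.92), ([0.5121, 0.0218, 0.005], 0.66)]
scene pitcher [([0.5454, -0.044, 0.1784], 0.16)]
side feeder []
side door [([0.5426, -0.0505, 0.1486], 0.79)]
side pull [([0.5429, -0.0454, 0.1738], 0.56)]
side hood [([0.4542, 0.156, 0.165], 0.61), ([0.5427, -0.0462, 0.1747], 0.6)]
side port [([0.4982, 0.0546, 0.1441], 0.83)]
side saucer [([0.4578, 0.4349, -0.0019], 0.84)]
side coaster [([0.6146, -0.4327, -0.0026], 0.94)]
side squeezer [([0.544, -0.0481, 0.1497], 0.43)]
side pitcher [([0.6375, 0.3992, 0.0013], 0.74)]
```

View pics/scene0.png

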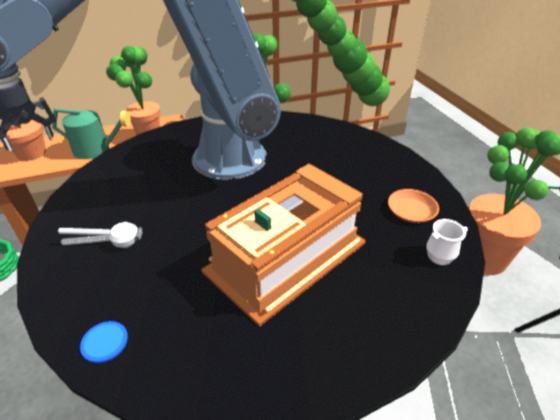

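View pics/side0.png

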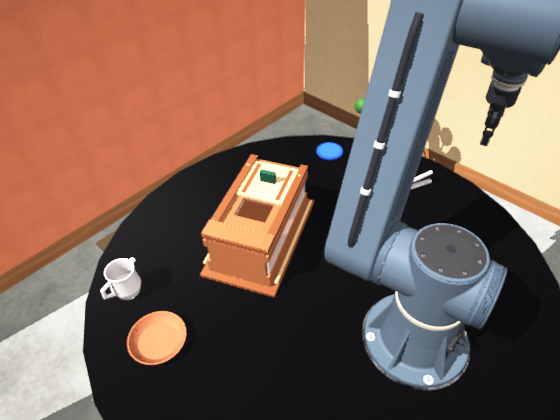

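The scene view shows the feeder in the middle, with the pull at about (263,218). The squeezer is at (120,235), the coaster at (104,341), the saucer at (413,205) and the pitcher at (446,240). The side view agrees with it: pull (268,176), hood (237,232). The networks' pull and hood points match both pictures. The spurious pitcher and squeezer hits on the feeder don't matter.

I'll pinch the tab, since holding both sides stops the door from being flung.

```bash
cat >> h.py <<'E'
def delta(p,ydir_deg=None):
    s=ctrl.get_state();r=R.from_rotvec(s['eef_rot']);M=r.as_matrix()
    out=np.round(100*M.T@(np.array(p)-s['tool_pos']),2)
    a=np.degrees(np.arctan2(M[1,1],M[0,1]))
    print('shift cm',out,'tooly deg',round(a,2),'tilt z',M[:,2].round(3), 'turn about tool z', None if ydir_deg is None else round(a-ydir_deg,2))
E
python3 - <<'E'
from h import *
delta([.543,-.046,.25],-65.6)
E
```

```text
shift cm [ 51.13 -36.14  -1.87] tooly deg -74.6 tilt z [ 0.  0. -1.] turn about tool z -9.0
```

Emit:
step_arm --pt "3.2 -2.26 -1 0 0 0" --pt "6.4 -4.5 -1.9 0 0 0" --pt "9.6 -6.8 -1.9 0 0 0" --pt "12.8 -9 -1.9 0 0 0" --pt "16 -11.3 -1.9 0 0 0" --jaw 0

```text
t: 1.42
tool_pos: [0.2711, -0.3774, 0.2505]
eef_rot: [3.113, 0.42, 0.001]
force: [1.6, 0.7, 0.7]
opening: 0.0854
```

Emit:
step_arm --pt "3.2 -2.26 0 0 0 0" --pt "6.4 -4.5 0 0 0 0" --pt "9.6 -6.8 0 0 0 0" --pt "12.8 -9 0 0 0 0" --pt "16 -11.3 0 0 0 0"

```text
t: 1.83
tool_pos: [0.3955, -0.2258, 0.2506]
eef_rot: [3.113, 0.421, 0.001]
force: [0.5, -1.2, -0.2]
opening: 0.0855
```

Emit:
step_arm --pt "3.2 -2.26 0 0 0 0" --pt "6.4 -4.5 0 0 0 0" --pt "9.6 -6.8 0 0 0 -3" --pt "12 -8.5 0 0 0 -6" --pt "14 -9.9 0 0 0 -9"

```text
t: 2.25
tool_pos: [0.5044, -0.0926, 0.2504]
eef_rot: [-3.069, -0.67, -0.001]
force: [-0.3, -1.9, 0.5]
opening: 0.0857
```

Run:
```python
from h import *
d=cams.get_image("wrist");cv2.imwrite('pics/w1.png',d['image'])
for n in("pull","hood","door","port"):print(n,best("wrist",n))
print(ctrl.get_state()['tool_pos'],ctrl.get_state()['force'])
delta([.543,-.046,.25],-65.6)
```

```text
pull [([0.5401, -0.0444, 0.1752], 0.79)]
hood [([0.4552, 0.1483, 0.1694], 0.95)]
door [([0.5421, -0.0482, 0.1529], 0.71)]
port [([0.4931, 0.0502, 0.1501], 0.65), ([0.5426, -0.046, 0.1782], 0.16)]
[ 0.50288258 -0.09500332  0.25017354] [-0.07178142  0.21157797  0.25480986]
shift cm [ 5.68 -2.81  0.02] tooly deg -65.63 tilt z [-0. -0. -1.] turn about tool z -0.03
```

View pics/w1.png

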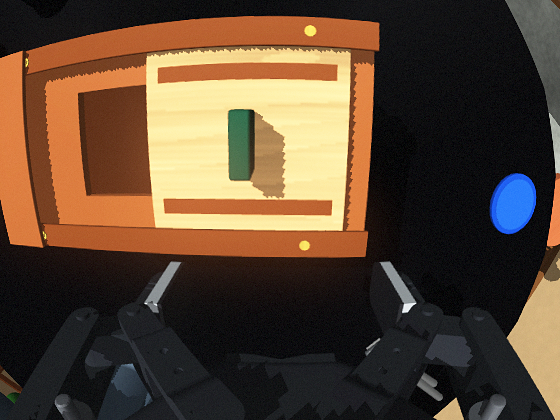

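The wrist view shows the pull at (240,145), about 57 mm ahead in tool x and lying between the jaws' lines. The rail is aligned with the jaw axis, and the port at (115,145) is open. I'll centre over the tab and go down.

Emit:
step_arm --pt "2.8 -1.4 0 0 0 0" --pt "5.6 -2.8 0 0 0 0" --pt "5.6 -2.8 2.5 0 0 0" --pt "5.6 -2.8 5 0 0 0" --pt "5.6 -2.8 5.5 0 0 0"

```text
t: 2.92
tool_pos: [0.5407, -0.0466, 0.192]
eef_rot: [-3.069, -0.661, 0.008]
force: [-0.8, 0.5, -1.6]
opening: 0.0855
```

Run:
```python
from h import *
d=cams.get_image("wrist");cv2.imwrite('pics/w2.png',d['image'])
for n in("pull","hood"):print(n,best("wrist",n))
print(ctrl.get_state()['tool_pos'],ctrl.get_state()['force'])
delta([.5425,-.0455,.170],-65.7)
```

```text
pull []
hood []
[ 0.54261416 -0.04695388  0.19602547] [-0.27060649  0.35686977  0.17273669]
shift cm [ 0.05 -0.14  2.6 ] tooly deg -65.68 tilt z [ 0. -0. -1.] turn about tool z 0.02
```

View pics/w2.png

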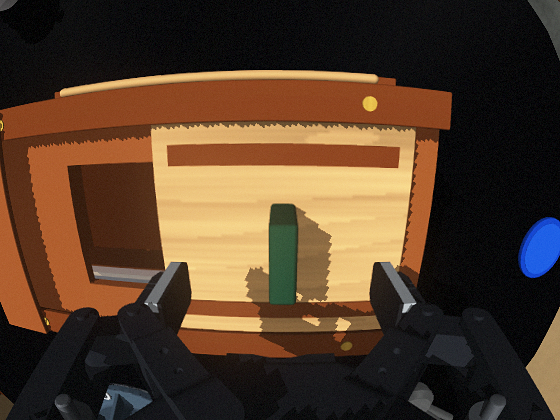

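The tab (283,255) is centred between the fingers. Going down and pinching.

Emit:
step_arm --pt "0 -0.1 1.3 0 0 0" --pt "0 -0.1 2.6 0 0 0" --pt "0 -0.1 2.6 0 0 0" --pt "0 -0.1 2.6 0 0 0"

```text
t: 3.4
tool_pos: [0.5426, -0.0457, 0.1705]
eef_rot: [3.071, 0.663, 0.001]
force: [0.8, 0.5, 1.0]
opening: 0.0852
```

Emit:
step_arm --pt "0 0 0 0 0 0" --pt "0 0 0 0 0 0" --pt "0 0 0 0 0 0" --pt "0 0 0 0 0 0" --pt "0 0 0 0 0 0" --jaw 255 --grip_force 50

```text
t: 3.82
tool_pos: [0.5424, -0.0452, 0.1696]
eef_rot: [3.07, 0.664, 0.001]
force: [-0.1, -0.8, -0.0]
opening: 0.0256
```

Emit:
step_arm --pt "0 0 0 0 0 0" --pt "0 0 0 0 0 0" --pt "0 0 0 0 0 0" --pt "0 0 0 0 0 0" --pt "0 0 0 0 0 0"

```text
t: 4.23
tool_pos: [0.5424, -0.0453, 0.1697]
eef_rot: [3.07, 0.663, 0.001]
force: [-1.9, 0.0, 6.1]
opening: 0.0133
```

Emit:
step_arm --pt "0 -0.1 0 0 0 0" --pt "0 -0.2 0 0 0 0" --pt "0 -0.3 0 0 0 0" --pt "0 -0.4 0 0 0 0" --pt "0 -0.5 0 0 0 0"

```text
t: 4.65
tool_pos: [0.5411, -0.0423, 0.1697]
eef_rot: [3.067, 0.663, 0.003]
force: [3.6, -15.5, 1.2]
opening: 0.0128
```

Emit:
step_arm --pt "0 -0.1 0 0 0 0" --pt "0 -0.2 0 0 0 0" --pt "0 -0.3 0 0 0 0" --pt "0 -0.4 0 0 0 0" --pt "0 -0.5 0 0 0 0"

```text
t: 5.07
tool_pos: [0.5387, -0.037, 0.1697]
eef_rot: [3.069, 0.663, 0.002]
force: [1.1, -6.3, 4.9]
opening: 0.0133
```

Emit:
step_arm --pt "0 -0.1 0 0 0 0" --pt "0 -0.2 0 0 0 0" --pt "0 -0.3 0 0 0 0" --pt "0 -0.4 0 0 0 0" --pt "0 -0.5 0 0 0 0"

```text
t: 5.48
tool_pos: [0.5366, -0.0321, 0.1697]
eef_rot: [3.069, 0.663, 0.002]
force: [1.2, -5.7, 5.8]
opening: 0.013
```

Broken free; drag about 4–6 N. Running on, with a check at about 70 mm.

Emit:
step_arm --pt "0 -0.3 0 0 0 0" --pt "0 -0.6 0 0 0 0" --pt "0 -0.9 0 0 0 0" --pt "0 -1.2 0 0 0 0" --pt "0 -1.5 0 0 0 0"

```text
t: 5.9
tool_pos: [0.5305, -0.0185, 0.1697]
eef_rot: [3.069, 0.663, 0.003]
force: [1.6, -7.0, 5.0]
opening: 0.0129
```

Emit:
step_arm --pt "0 -0.3 0 0 0 0" --pt "0 -0.6 0 0 0 0" --pt "0 -0.9 0 0 0 0" --pt "0 -1.2 0 0 0 0" --pt "0 -1.5 0 0 0 0"

```text
t: 6.32
tool_pos: [0.5244, -0.0048, 0.1697]
eef_rot: [3.069, 0.663, 0.003]
force: [2.9, -7.0, 3.5]
opening: 0.0129
```

Emit:
step_arm --pt "0 -0.3 0 0 0 0" --pt "0 -0.6 0 0 0 0" --pt "0 -0.9 0 0 0 0" --pt "0 -1.2 0 0 0 0" --pt "0 -1.5 0 0 0 0"

```text
t: 6.73
tool_pos: [0.5184, 0.0089, 0.1697]
eef_rot: [3.069, 0.663, 0.003]
force: [3.6, -6.7, 2.2]
opening: 0.0133
```

Emit:
step_arm --pt "0 -0.2 0 0 0 0" --pt "0 -0.4 0 0 0 0" --pt "0 -0.6 0 0 0 0" --pt "0 -0.8 0 0 0 0" --pt "0 -0.8 0 0 0 0"

```text
t: 7.15
tool_pos: [0.5149, 0.0166, 0.1697]
eef_rot: [3.07, 0.664, 0.003]
force: [3.5, -3.0, 4.0]
opening: 0.0132
```

Run:
```python
from h import *
s=ctrl.get_state();u=np.array([np.cos(np.radians(114.3)),np.sin(np.radians(114.3)),0])
print('travel mm',1000*u@(s['tool_pos']-np.array([.5424,-.0453,.17])),'along',u@s['force'],s['force'],s['t'])
```

```text
travel mm 67.71635675338558 along -4.207002503818838 [ 3.5490861  -3.01348775  3.96160362] 7.15
```

Emit:
step_arm --pt "0 -0.25 0 0 0 0" --pt "0 -0.5 0 0 0 0" --pt "0 -0.75 0 0 0 0" --pt "0 -1.0 0 0 0 0" --pt "0 -1.2 0 0 0 0"

```text
t: 7.57
tool_pos: [0.5102, 0.0274, 0.1697]
eef_rot: [3.07, 0.663, 0.004]
force: [4.6, -4.6, 3.0]
opening: 0.013
```

Emit:
step_arm --pt "0 -0.06 0 0 0 0" --pt "0 -0.12 0 0 0 0" --pt "0 -0.18 0 0 0 0" --pt "0 -0.24 0 0 0 0" --pt "0 -0.3 0 0 0 0"

```text
t: 7.98
tool_pos: [0.5089, 0.0302, 0.1697]
eef_rot: [3.07, 0.663, 0.004]
force: [3.7, -4.9, 3.1]
opening: 0.0132
```

Emit:
step_arm --pt "0 -0.06 0 0 0 0" --pt "0 -0.12 0 0 0 0" --pt "0 -0.18 0 0 0 0" --pt "0 -0.24 0 0 0 0" --pt "0 -0.3 0 0 0 0"

```text
t: 8.4
tool_pos: [0.5077, 0.0329, 0.1697]
eef_rot: [3.07, 0.664, 0.004]
force: [4.4, -3.1, 3.2]
opening: 0.0132
```

Emit:
step_arm --pt "0 -0.06 0 0 0 0" --pt "0 -0.12 0 0 0 0" --pt "0 -0.18 0 0 0 0" --pt "0 -0.24 0 0 0 0" --pt "0 -0.3 0 0 0 0"

```text
t: 8.82
tool_pos: [0.5065, 0.0357, 0.1697]
eef_rot: [3.07, 0.663, 0.004]
force: [4.9, -3.3, 3.2]
opening: 0.0134
```

Drag is steady at about 5 N along the rail, with no stop yet at about 89 mm.

Emit:
step_arm --pt "0 -0.06 0 0 0 0" --pt "0 -0.12 0 0 0 0" --pt "0 -0.18 0 0 0 0" --pt "0 -0.24 0 0 0 0" --pt "0 -0.3 0 0 0 0"

```text
t: 9.23
tool_pos: [0.5052, 0.0384, 0.1697]
eef_rot: [3.07, 0.664, 0.004]
force: [4.5, -3.2, 3.3]
opening: 0.0132
```

Emit:
step_arm --pt "0 -0.06 0 0 0 0" --pt "0 -0.12 0 0 0 0" --pt "0 -0.18 0 0 0 0" --pt "0 -0.24 0 0 0 0" --pt "0 -0.3 0 0 0 0"

```text
t: 9.65
tool_pos: [0.504, 0.0412, 0.1697]
eef_rot: [3.07, 0.663, 0.004]
force: [4.5, -3.0, 3.7]
opening: 0.013
```

Emit:
step_arm --pt "0 -0.06 0 0 0 0" --pt "0 -0.12 0 0 0 0" --pt "0 -0.18 0 0 0 0" --pt "0 -0.24 0 0 0 0" --pt "0 -0.3 0 0 0 0"

```text
t: 10.07
tool_pos: [0.5028, 0.0439, 0.1697]
eef_rot: [3.07, 0.664, 0.004]
force: [5.2, -2.9, 2.0]
opening: 0.0127
```

Emit:
step_arm --pt "0 -0.06 0 0 0 0" --pt "0 -0.12 0 0 0 0" --pt "0 -0.18 0 0 0 0" --pt "0 -0.24 0 0 0 0" --pt "0 -0.3 0 0 0 0"

```text
t: 10.48
tool_pos: [0.5016, 0.0466, 0.1697]
eef_rot: [3.07, 0.664, 0.004]
force: [5.5, -2.1, 2.9]
opening: 0.0136
```

Emit:
step_arm --pt "0 -0.06 0 0 0 0" --pt "0 -0.12 0 0 0 0" --pt "0 -0.18 0 0 0 0" --pt "0 -0.24 0 0 0 0" --pt "0 -0.3 0 0 0 0"

```text
t: 10.9
tool_pos: [0.5004, 0.0494, 0.1697]
eef_rot: [3.07, 0.663, 0.004]
force: [4.6, -2.9, 3.4]
opening: 0.013
```

Emit:
step_arm --pt "0 -0.06 0 0 0 0" --pt "0 -0.12 0 0 0 0" --pt "0 -0.18 0 0 0 0" --pt "0 -0.24 0 0 0 0" --pt "0 -0.3 0 0 0 0"

```text
t: 11.32
tool_pos: [0.4992, 0.0521, 0.1697]
eef_rot: [3.07, 0.663, 0.004]
force: [6.0, -3.2, 2.2]
opening: 0.0131
```

Emit:
step_arm --pt "0 -0.06 0 0 0 0" --pt "0 -0.12 0 0 0 0" --pt "0 -0.18 0 0 0 0" --pt "0 -0.24 0 0 0 0" --pt "0 -0.3 0 0 0 0"

```text
t: 11.73
tool_pos: [0.498, 0.0548, 0.1697]
eef_rot: [3.07, 0.664, 0.004]
force: [5.3, -4.2, 1.3]
opening: 0.0129
```

Emit:
step_arm --pt "0 -0.05 0 0 0 0" --pt "0 -0.1 0 0 0 0" --pt "0 -0.15 0 0 0 0" --pt "0 -0.2 0 0 0 0"

```text
t: 12.07
tool_pos: [0.4974, 0.0562, 0.1697]
eef_rot: [3.069, 0.664, 0.005]
force: [7.5, -7.4, 2.1]
opening: 0.0133
```

The force along the rail has risen from 5 to about 10 N, so the stop is met at about 111 mm. Holding to get a settled reading.

Emit:
step_arm --pt "0 0 0 0 0 0" --pt "0 0 0 0 0 0" --pt "0 0 0 0 0 0"

```text
t: 12.32
tool_pos: [0.4973, 0.0563, 0.1697]
eef_rot: [3.069, 0.663, 0.005]
force: [7.2, -6.1, 0.9]
opening: 0.0128
```

Emit:
step_arm --pt "0 -0.05 0 0 0 0" --pt "0 -0.1 0 0 0 0" --pt "0 -0.1 0 0 0 0" --pt "0 -0.1 0 0 0 0" --pt "0 -0.1 0 0 0 0"

```text
t: 12.73
tool_pos: [0.497, 0.057, 0.1697]
eef_rot: [3.069, 0.664, 0.005]
force: [7.2, -7.2, 0.8]
opening: 0.0131
```

Emit:
step_arm --pt "0 -0.05 0 0 0 0" --pt "0 -0.05 0 0 0 0" --pt "0 -0.05 0 0 0 0" --pt "0 -0.05 0 0 0 0" --pt "0 -0.05 0 0 0 0"

```text
t: 13.15
tool_pos: [0.4969, 0.0573, 0.1697]
eef_rot: [3.068, 0.664, 0.005]
force: [7.2, -8.9, 1.2]
opening: 0.013
```

The stop is pressed with about 6 N on top of the drag. Releasing, then going straight up.

Emit:
step_arm --pt "0 0 0 0 0 0" --pt "0 0 0 0 0 0" --pt "0 0 0 0 0 0" --pt "0 0 0 0 0 0" --pt "0 0 0 0 0 0" --jaw 100

```text
t: 13.57
tool_pos: [0.4952, 0.0583, 0.1691]
eef_rot: [-3.07, -0.664, 0.001]
force: [0.3, 0.6, 0.3]
opening: 0.0519
```

Emit:
step_arm --pt "0 0 -0.5 0 0 0" --pt "0 0 -2 0 0 0" --pt "0 0 -4 0 0 0" --pt "0 0 -6 0 0 0" --pt "0 0 -8 0 0 0"

```text
t: 13.98
tool_pos: [0.4952, 0.0582, 0.2505]
eef_rot: [-3.071, -0.664, 0.0]
force: [0.2, -0.5, 0.0]
opening: 0.0518
```

Emit:
step_arm --pt "-2 0 -2 0 0 0" --pt "-5 0 -2 0 0 0" --pt "-7 0 -2 0 0 0" --pt "-7 0 -2 0 0 0" --pt "-7 0 -2 0 0 0"

```text
t: 14.4
tool_pos: [0.4314, 0.0291, 0.27]
eef_rot: [3.071, 0.663, 0.002]
force: [-0.2, 0.6, 0.2]
opening: 0.0521
```

Run:
```python
from h import *
d=cams.get_image("wrist");cv2.imwrite('pics/w3.png',d['image'])
for n in("pull","hood","door","port"):print(n,best("wrist",n))
cams.get_image("scene");cams.get_image("side")
for n in("pull","saucer","coaster","squeezer"):print(n,best("scene",n))
print(best("side","pitcher"),best("side","pull"))
s=ctrl.get_state();print(s['tool_pos'],s['force'],s['opening'],s['t'])
```

```text
pull [([0.496, 0.0541, 0.1778], 0.83)]
hood [([0.4553, 0.1505, 0.1695], 0.6)]
door [([0.5, 0.055, 0.1538], 0.58), ([0.4955, 0.054, 0.1797], 0.39)]
port []
pull [([0.4974, 0.0571, 0.1799], 0.59)]
saucer [([0.4973, 0.0547, 0.1768], 0.7), ([0.4596, 0.437, 0.0014], 0.65)]
coaster [([0.6126, -0.4366, -0.0], 0.55)]
squeezer [([0.3173, -0.3664, -0.0003], 0.69)]
[([0.6407, 0.4012, -0.0016], 0.61)] [([0.4977, 0.0576, 0.1739], 0.64)]
[0.43167556 0.02928619 0.26926359] [-0.5440608  -0.06182137  0.60872657] 0.05205178374434385 15.05
```

View pics/w3.png

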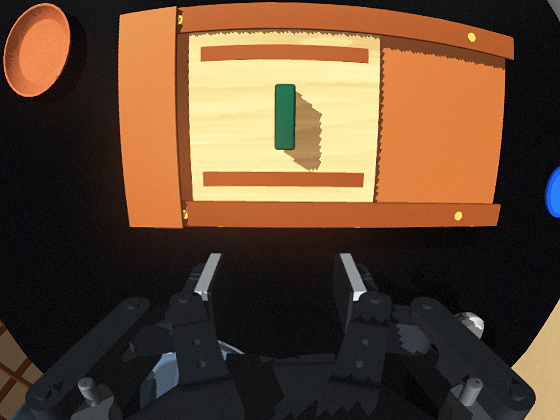

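The wrist view shows the door over the port, with the pull at (285,117) and clear of the fingers. The bystanders' measured positions are unchanged to within about 4 mm. Handing in.

```bash
python3 -c "
from h import *
print(ctrl.finish_job())"
```

```text
the job is handed in; nothing more can be done
None
```

The door is closed over the seed port and resting on the hidden stop. The job was handed in at about 15 s, and it reports no verdict.

- **Pushing:** I pinched the green pull and pushed it along the rail. It broke free after a peak reading of about 15 N. I then ran it on slowly against about 5 N until I felt the stop at roughly 110 mm of travel.
- **On the stop:** I pressed the stop with an estimated 4 to 6 N above the drag for about 0.8 s, then opened the fingers and lifted straight up.
- **Last checks:** All three cameras put the pull at about (0.497, 0.056) m, where it was when pressed on the stop. The port is no longer visible, the tool force is about zero, and the saucer, coaster, squeezer and pitcher measured within about 4 mm of where they started.
- **Not checked:** I could not measure the door's resting force on the stop after letting go; I'm relying on the drag to hold it there.
- **Disagreement:** One detection put the saucer on the pull. The real saucer was found where it had been.

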